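# Load the analyser's reagent bottles into their holders

## Robot

A 6-joint arm with a two-finger parallel gripper is mounted at the origin on the work surface. World frame = base frame: x ahead of the robot, y to its left, z up, the work surface at z = 0. Lengths are in m, angles in rad, forces in N, time in s.
With the tool pointing down it reaches from about 0.25 to 0.85 m from the base axis. Payload 12.5 kg.
Tool frame: the origin (TCP) lies midway between the tips of the shut fingers; the grasp point (between the pads) lies 19 mm behind it; z points along the fingers, y is the line along which they close (so a half turn about z gives the same grasp; the last joint's range is limited). The gripper opens to 93 mm and grips with 3 to 60 N. Pads are 15 mm wide; open, the fingers measure 128 mm over their backs; the gripper's body (75 mm by 188 mm) begins 65 mm behind the grasp point.
Start: joints at [-1.328, 0.351, 1.652, -0, 1.139, -0.085], TCP at [0.177, -0.521, 0.219] pointing down, gripper open.
Joint ranges: [-2.75, 2.75], [-0.79, 2.1], [0.01, 2.65], [-1.57, 4.71], [0.07, 3.14], [-2.87, 2.87]. Speed limits (rad/s): [2.22, 2.22, 2.79, 3.14, 3.14, 3.14].

## Interface

Orientations are given as a 3x3 rotation matrix whose columns are the frame's x, y, z axes.
In Python, from station import robot, kinematics, cams, job gives the robot as it stands. Calls block until the motion is done:
- robot.move_ptp(position, orientation): joint-space move of the TCP to a pose.
- robot.move_l(position, attitude=None, speed=0.15, until_force=None): straight line of the TCP; attitude=None keeps the orientation; speed is the mean speed in m/s. With until_force (N) it stops when the force on the tool has changed by that much, and returns True; else False.
- robot.movej(angles): joint-space move.
- robot.command_gripper(opening, f_grip=None): opening from 0.0 (shut) to 1.0 (fully open); f_grip is the grip in N (None keeps the last); returns when the fingers have stopped.
- robot.hold(seconds).
- kinematics.ik(position, orientation): joint angles nearest the present ones, or None.
- cams.snapshot(name): name is "side" or "top"; returns the picture (400x640x3 uint8, red, green, blue); there is no depth.
- cams.get_calibration(name): a dict with "K" (3x3 intrinsics, pixels), "camera_from_world" (4x4, takes a point from world to camera coordinates). Camera axes: x right, y up, looking along -z (the intrinsics and any distortion apply to the point x, -y, -z); pixel columns grow to the right and rows downward; lengths in m; the calibration is good to about 2 mm. A picture is of the moment at which its call begins. get_calibration takes no time and is no camera call.
A pose or a line that the arm cannot do raises robot.PlanningError and nothing moves.
- job.sign_off(): hands the job in; it is judged then, once.
Readings, each from a call of its own:
- robot.get_t(): time.
- robot.get_joints(): joint angles.
- robot.get_qd(): joint speeds.
- robot.get_tau(): joint torques, N m.
- robot.get_tcp_pos(): TCP position.
- robot.get_orientation(): TCP orientation.
- robot.get_force(): force on the tool from outside, world axes, zero at the start.
- robot.get_moment(): the same for the moment, N m.
- robot.get_width(): opening from 0.0 (shut) to 1.0 (fully open).
- robot.get_gripper_force(): force on a finger pad.
Only numpy, scipy, OpenCV 4.12 (cv2) and the standard library are available. Lean on these libraries where they do the work, as an engineer would, in place of code of your own. Each camera call takes 0.05 s, during which the arm holds its last target. There are 200 camera calls.

## Task

Put the four amber reagent bottles one after another into the grey holders, each in the holder whose recess has the bottle's own shape and size (round or square, small or large), so that it stands upright with its foot right down on the recess's floor, and let it go. The bottles are glass: set them down, do not drop them, and leave the blue dropper bottle and the tin standing where they are.

Things in the scene. Friction and masses are not known exactly. Their poses are not given: they have to be found in the camera images.
- round_small_mid (a point): The small round reagent bottle: amber glass with a paper label and a round white screw cap, standing loose and upright on the worktop. Round body of diameter 28 mm, straight-sided from the foot up to 45 mm; above it neck and cap of diameter 18 mm, 64 mm tall in all, 60 g within a third. The point lies on its axis, half-way up (32 mm above the foot); z is up along the axis.
- square_small_mid (a point): The small square reagent bottle: amber glass with a paper label and a round white screw cap, standing loose and upright on the worktop. Square body 28 x 28 mm, straight-sided from the foot up to 45 mm; above it neck and cap of diameter 18 mm, 64 mm tall in all, 70 g within a third. The point lies on its axis, half-way up (32 mm above the foot); z is up along the axis; x and y are square to the flat sides.
- round_large_mid (a point): The large round reagent bottle: amber glass with a paper label and a round white screw cap, standing loose and upright on the worktop. Round body of diameter 44 mm, straight-sided from the foot up to 53 mm; above it neck and cap of diameter 29 mm, 76 mm tall in all, 150 g within a third. The point lies on its axis, half-way up (38 mm above the foot); z is up along the axis.
- square_large_mid (a point): The large square reagent bottle: amber glass with a paper label and a round white screw cap, standing loose and upright on the worktop. Square body 44 x 44 mm, straight-sided from the foot up to 53 mm; above it neck and cap of diameter 29 mm, 76 mm tall in all, 180 g within a third. The point lies on its axis, half-way up (38 mm above the foot); z is up along the axis; x and y are square to the flat sides.
- holder_round_small_seat (a point): Bottle holder for the small round bottle: a grey plastic block 76 x 76 x 14 mm fixed to the worktop, with a dark-floored round recess of diameter 40 mm in the middle of its top, 8 mm deep, with a 2 mm chamfer. The point is the centre of the recess's floor, 6 mm above the worktop and 8 mm below the block's top; z is up, x and y are parallel to the block's sides.
- holder_square_small_seat (a point): Bottle holder for the small square bottle: a grey plastic block 76 x 76 x 14 mm fixed to the worktop, with a dark-floored square recess 40 x 40 mm, sides parallel to the block's, in the middle of its top, 8 mm deep, with a 2 mm chamfer. The point is the centre of the recess's floor, 6 mm above the worktop and 8 mm below the block's top; z is up, x and y are parallel to the block's sides.
- holder_round_large_seat (a point): Bottle holder for the large round bottle: a grey plastic block 76 x 76 x 14 mm fixed to the worktop, with a dark-floored round recess of diameter 56 mm in the middle of its top, 8 mm deep, with a 2 mm chamfer. The point is the centre of the recess's floor, 6 mm above the worktop and 8 mm below the block's top; z is up, x and y are parallel to the block's sides.
- holder_square_large_seat (a point): Bottle holder for the large square bottle: a grey plastic block 76 x 76 x 14 mm fixed to the worktop, with a dark-floored square recess 56 x 56 mm, sides parallel to the block's, in the middle of its top, 8 mm deep, with a 2 mm chamfer. The point is the centre of the recess's floor, 6 mm above the worktop and 8 mm below the block's top; z is up, x and y are parallel to the block's sides.
- dropper_mid (a point): Dropper bottle, a bystander to leave alone: blue plastic, diameter 30 mm, with a pointed white nozzle, 74 mm tall in all, loose, standing among the bottles and holders. The point lies on its axis, 37 mm above its foot.
- tin_mid (a point): Food tin, a bystander to leave alone: low round steel can with a yellow band, diameter 72 mm, 50 mm tall, loose, standing beyond the work, farther from the robot. The point lies on its axis, 25 mm above its foot.

How it is judged:
By the outcome, as a careful person would: the job done as asked, in the order asked, and still so for the second after the job is handed in, with the robot touching nothing.
It also fails if it takes over 106 s, if anything falls off the work surface, if the arm or the gripper's body presses on something with over 40 N, if the wrist force passes 120 N, or if a joint passes its speed limit or range.

## Working session

There is one attempt and no reset: what is moved stays moved. The work goes in short steps, each a Python script; the robot and the scene stay as the last script left them, time stands still between calls to the robot, and variables do not carry over. Pictures are saved under pics/ and viewed, at most 14 in all, crops included, and the job is handed in when it is done.

```bash
mkdir -p pics; ls; python3 - <<'E'
from station import robot,cams
import cv2
for n in("top","side"):
    cv2.imwrite(f"pics/{n}0.png",cams.snapshot(n)[...,::-1]); c=cams.get_calibration(n); print(n,c)
E
```

```text
pics
top {'K': array([[437.64139001,   0.        , 327.3165614 ],
       [  0.        , 437.64139001, 205.78764498],
       [  0.        ,   0.        ,   1.        ]]), 'camera_from_world': array([[-0.01579192, -0.99969553, -0.01895949,  0.01304324],
       [ 0.99578688, -0.01743752,  0.09002452, -0.62874774],
       [-0.09032771, -0.01745796,  0.99575907, -0.99330713],
       [ 0.        ,  0.        ,  0.        ,  1.        ]])}
side {'K': array([[448.91305497,   0.        , 325.9490063 ],
       [  0.        , 448.91305497, 199.39869199],
       [  0.        ,   0.        ,   1.        ]]), 'camera_from_world': array([[ 0.99308914, -0.11446896,  0.02590011, -0.61322493],
       [ 0.03595434,  0.5068086 ,  0.8613085 , -0.09375271],
       [-0.11171949, -0.85442489,  0.50742178, -0.91671991],
       [ 0.        ,  0.        ,  0.        ,  1.        ]])}
```

View pics/top0.png

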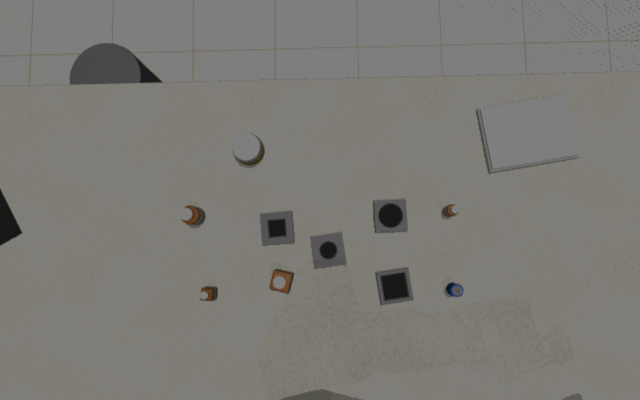

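View pics/side0.png

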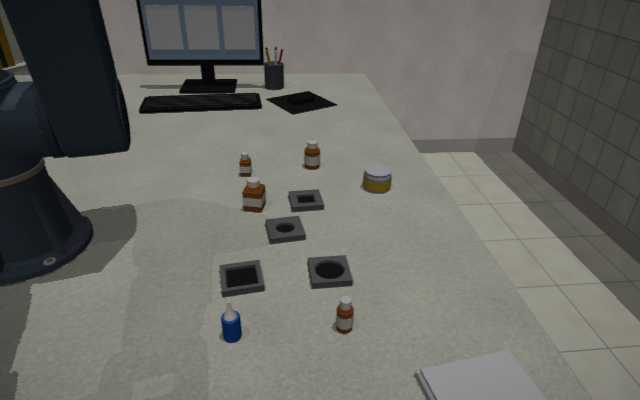

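Top view: the holders are square-small (278,228), round-small (328,250), round-large (390,216) and square-large (395,286). The bottles are at (191,215), (207,294), (281,281) and (452,211), with the dropper at (456,290). I'll zoom in to identify the bottle shapes.

```bash
python3 - <<'E'
import cv2,numpy as np
t=cv2.imread("pics/top0.png");s=cv2.imread("pics/side0.png")
def cr(im,u,v,r=20): return cv2.resize(im[v-r:v+r,u-r:u+r],(200,200),interpolation=cv2.INTER_CUBIC)
T=[cr(t,*p) for p in[(191,215),(207,294),(281,281),(452,211)]]
S=[cr(s,*p) for p in[(312,155),(245,165),(254,195),(345,314)]]
im=np.vstack([np.hstack(T),np.hstack(S)])
cv2.imwrite("pics/crops.png",np.clip(im*1.8,0,255).astype(np.uint8))
hsv=cv2.cvtColor(t,cv2.COLOR_BGR2HSV)
for p in[(191,215),(281,281),(207,294),(188,213),(279,283),(278,214),(278,228),(390,216),(345,260),(330,330),(270,340),(150,200)]: print(p,t[p[1],p[0]],hsv[p[1],p[0]])
E
```

```text
(191, 215) [118 118 119] [  0   2 119]
(281, 281) [125 125 126] [  0   2 126]
(207, 294) [113 113 114] [  0   2 114]
(188, 213) [126 126 127] [  0   2 127]
(279, 283) [125 125 126] [  0   2 126]
(278, 214) [84 83 85] [165   6  85]
(278, 228) [23 24 24] [30 11 24]
(390, 216) [22 23 25] [10 31 25]
(345, 260) [91 91 93] [ 0  5 93]
(330, 330) [110 120 122] [ 25  25 122]
(270, 340) [114 124 125] [ 27  22 125]
(150, 200) [119 125 126] [ 26  14 126]
```

View pics/crops.png

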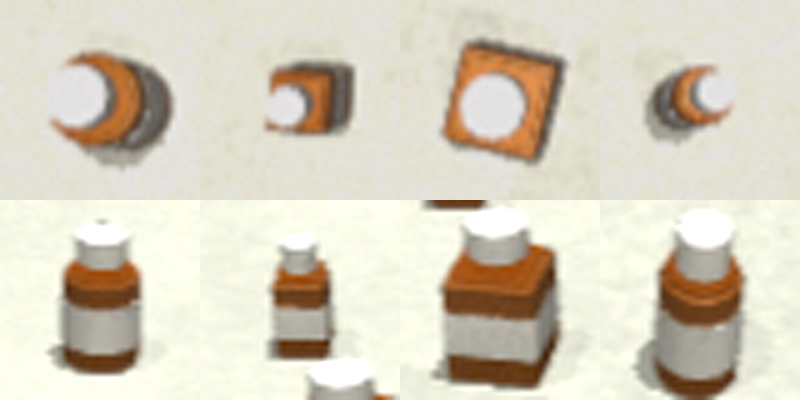

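Identified from left to right: large round (191,215), small square (207,294), large square (281,281) and small round (452,211). Next I'll locate everything.

```bash
cat > h.py <<'E'
import cv2,numpy as np
from station import robot,kinematics,cams,job
def ray(n,uv):
    c=cams.get_calibration(n);K,E=c["K"],c["camera_from_world"];R,t=E[:3,:3],E[:3,3]
    uv=np.atleast_2d(np.asarray(uv,float))
    d=np.c_[(uv[:,0]-K[0,2])/K[0,0],-(uv[:,1]-K[1,2])/K[1,1],-np.ones(len(uv))]@R
    return -R.T@t,d
def plane(n,uv,z):
    o,d=ray(n,uv);return (o+d*((z-o[2])/d[:,2])[:,None])[:,:2]
def project(n,p):
    c=cams.get_calibration(n);q=c["camera_from_world"][:3]@np.r_[p,1];q=c["K"]@np.array([q[0],-q[1],-q[2]]);return q[:2]/q[2]
def tri(a,b):
    A=0;B=0
    for n,uv in(("top",a),("side",b)):
        o,d=ray(n,uv);d=d[0]/np.linalg.norm(d[0]);P=np.eye(3)-np.outer(d,d);A=A+P;B=B+P@o
    return np.linalg.solve(A,B)
def comp(mask,seed,r):
    "component nearest the seed within a window: contour points and centre"
    w=np.zeros_like(mask);u,v=map(int,seed);w[v-r:v+r,u-r:u+r]=mask[v-r:v+r,u-r:u+r]
    cs=[c for c in cv2.findContours(w,cv2.RETR_EXTERNAL,cv2.CHAIN_APPROX_NONE)[0] if cv2.contourArea(c)>5]
    return max(cs,key=cv2.contourArea)[:,0]
def masks(im):
    hsv=cv2.cvtColor(im,cv2.COLOR_RGB2HSV);m=lambda x:x.astype(np.uint8)*255
    amber=m((hsv[...,0]<20)&(hsv[...,1]>110)&(hsv[...,2]>50))
    return amber,hsv
def R(yaw):
    c,s=np.cos(yaw),np.sin(yaw)   # tool x at yaw, pointing down
    return np.array([[c,s,0],[s,-c,0],[0,0,-1.]])
E
python3 - <<'E'
from h import *
im={n:cv2.cvtColor(cv2.imread(f"pics/{n}0.png"),cv2.COLOR_BGR2RGB) for n in("top","side")}
B=dict(rl=((191,215),(312,155)),ss=((207,294),(245,165)),sl=((281,281),(254,195)),rs=((452,211),(345,314)))
am,hsv=masks(im["top"])
for k,(a,b) in B.items():
    L=k[1]=="l";zs,zc=(.053,.076) if L else(.045,.064)
    # cap: low-saturation bright pixels next to the amber
    wm=((hsv[...,1]<9)&(hsv[...,2]>108)).astype(np.uint8)*255
    cap=comp(wm,a,13);(cc,r)=cv2.minEnclosingCircle(cap)
    rc=comp(am,a,16);q=plane("top",rc,zs).astype(np.float32)*1000
    print(k,"cap px",np.round(cc,1),round(r,1),"xy",plane("top",cc,zc-.004).round(4),"amber rect",cv2.minAreaRect(q))
    s=cv2.cvtColor(im["side"],cv2.COLOR_RGB2HSV);ams=masks(im["side"])[0]
    c=comp(ams,b,24);print("   side amber bbox",cv2.boundingRect(c), "amber top bbox",cv2.boundingRect(rc))
for k,a,b in(("ss",(278,228),(306,200)),("rs",(328,250),(286,229)),("rl",(390,216),(330,271)),("sl",(395,286),(242,277))):
    for n,p in(("top",a),("side",b)):
        v=im[n].max(2);r=26 if n=="top" else 32
        c=comp(((v<(105 if n=="top" else 90))*255).astype(np.uint8),p,r)
        q=plane(n,c,.013).astype(np.float32)*1000;R_=cv2.minAreaRect(q)
        d=comp(((v<45)*255).astype(np.uint8),p,14 if n=="top" else 20);D=cv2.minAreaRect(plane(n,d,.009).astype(np.float32)*1000)
        print(k,n,[np.round(x,1) for x in R_],"recess",[np.round(x,1) for x in D])
E
```

```text
rl cap px [185.5 213.5] 6.0 xy [[0.6131 0.3205]] amber rect ((610.4979248046875, 311.1534729003906), (30.59893035888672, 40.32200622558594), 75.67964935302734)
   side amber bbox (305, 147, 15, 10) amber top bbox (184, 206, 16, 18)
ss cap px [203.5 295. ] 3.6 xy [[0.4308 0.2817]] amber rect ((431.37200927734375, 278.48150634765625), (27.37706184387207, 26.828685760498047), 89.19893646240234)
   side amber bbox (240, 158, 11, 9) amber top bbox (201, 288, 13, 13)
sl cap px [279.  281.9] 6.0 xy [[0.4584 0.1109]] amber rect ((459.1224060058594, 109.73806762695312), (43.26768112182617, 43.278968811035156), 76.33014678955078)
   side amber bbox (243, 184, 22, 15) amber top bbox (270, 270, 22, 23)
rs cap px [455.  208.5] 3.9 xy [[ 0.6149 -0.285 ]] amber rect ((611.6760864257812, -277.19866943359375), (23.72957992553711, 17.368688583374023), 16.031099319458008)
   side amber bbox (337, 305, 16, 14) amber top bbox (446, 205, 10, 11)
ss top [array([579.8, 122.7]), array([77.5, 78. ]), np.float64(4.2)] recess [array([580.5, 123.7]), array([39.3, 38.2]), np.float64(3.4)]
ss side [array([580.5, 1
[... 266 characters left out ...]
ray([527.1,  -0.6]), array([79. , 94.1]), np.float64(7.4)] recess [array([527.4,  11.4]), array([35. , 37.2]), np.float64(85.7)]
rl top [array([ 604.4, -143.4]), array([78.1, 78.7]), np.float64(2.0)] recess [array([ 606.2, -145.2]), array([52. , 52.4]), np.float64(88.5)]
rl side [array([ 605.4, -147.8]), array([78.7, 90.9]), np.float64(1.5)] recess [array([ 608.2, -138.2]), array([50.8, 55.8]), np.float64(85.2)]
sl top [array([ 441.3, -148.6]), array([78.2, 77.8]), np.float64(8.1)] recess [array([ 440. , -150.1]), array([55.1, 55.3]), np.float64(7.7)]
sl side [array([ 441.6, -152.5]), array([76.8, 90.8]), np.float64(8.2)] recess [array([ 440.9, -142.4]), array([57.5, 54.4]), np.float64(8.4)]
```

```bash
python3 - <<'E'
from h import *
im={n:cv2.imread(f"pics/{n}0.png") for n in("top","side")}
B=dict(rl=(.613,.3205),ss=(.4308,.2817),sl=(.4585,.1105),rs=(.6149,-.285))
u=dict(rl=312.,ss=245,sl=253.5,rs=344.5)
big={n:cv2.resize(im[n],None,fx=8,fy=8,interpolation=cv2.INTER_CUBIC) for n in im};out=[]
for n in im:
  row=[]
  for k,(x,y) in B.items():
    L=k[1]=="l";R0,rc,H,S=(.022,.0145,.076,.053) if L else(.014,.009,.064,.045)
    yaw=-.239 if k=="sl" else -.01
    a=np.linspace(0,2*np.pi,49)
    if k[0]=="r": bx=np.c_[np.cos(a),np.sin(a)]*R0
    else: bx=np.array([[1,1],[1,-1],[-1,-1],[-1,1]])*R0@np.array([[np.cos(yaw),np.sin(yaw)],[-np.sin(yaw),np.cos(yaw)]])
    for pts,z,col in((np.c_[np.cos(a),np.sin(a)]*rc,H,(0,0,255)),(bx,S,(0,255,0)),(bx,.0,(255,0,0))):
      p=np.array([(project(n,[x+q[0],y+q[1],z])+.5)*8 for q in pts]).astype(np.int32)
      cv2.polylines(big[n],[p],True,col,1)
    c=(project(n,[x,y,.035])*8).astype(int);row.append(big[n][c[1]-140:c[1]+140,c[0]-100:c[0]+100])
    if n=="side": print(k,project(n,[x,y,.04]).round(1),u[k])
  out.append(np.hstack(row))
cv2.imwrite("pics/ov.png",np.clip(np.vstack(out)*1.6,0,255).astype(np.uint8))
E
```

```text
rl [311.4 154. ] 312.0
ss [243.9 161.9] 245
sl [252.9 193.7] 253.5
rs [345.3 312.4] 344.5
```

View pics/ov.png

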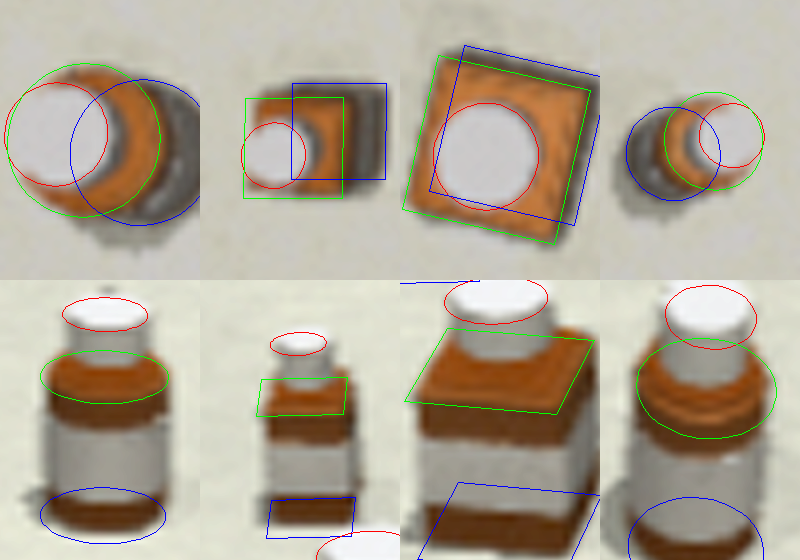

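Overlay: the caps and bodies match to within about 1 px in both views, so small x corrections are enough. I'll do the small round bottle first.

```bash
cat >> h.py <<'E'
D=np.pi/180
B=dict(rl=(.613,.3195,0),ss=(.4322,.2812,-.8*D),sl=(.4592,.1105,-13.7*D),rs=(.6138,-.2845,0))
S=dict(ss=(.580,.1235,3.9*D),rs=(.5264,.0036,7.7*D),rl=(.605,-.1440,1.9*D),sl=(.4408,-.1490,8.1*D))
def go(k,n):
    x,y,b=B[k];X,Y,s=S[k];L=k[1]=="l";h=.036 if L else .032;z=h-.019
    best=None
    for i in range(-4,4):
        a=(b+i*90*D);d=(s-b+45*D)%(90*D)-45*D if k[0]=="s" else 0
        q1=kinematics.ik([x,y,.13],R(a));q2=kinematics.ik([X,Y,.15],R(a+d))
        if q1 is None or q2 is None: continue
        c=max(abs(q1[5]),abs(q2[5]))+.3*abs(q2[5]-q1[5])
        if best is None or c<best[0]: best=(c,a,a+d)
    _,a,p=best;print(k,"yaws",round(a/D),round(p/D))
    robot.move_ptp([x,y,.13],R(a));robot.command_gripper(1.0)
    robot.move_l([x,y,z],speed=.1)
    robot.command_gripper(0.0,25.);robot.hold(.2)
    print("grip w",robot.get_width()*93,"F",robot.get_gripper_force())
    robot.move_l([x,y,z+.10],speed=.15)
    robot.move_l([X,Y,z+.10],R(p),speed=.25)
    robot.hold(.2);print("lifted w",robot.get_width()*93,"f",np.round(robot.get_force(),2))
    im=[cams.snapshot(c) for c in("top","side")]
    P=[project(c,[X,Y,.10+h]).astype(int) for c in("top","side")]
    cr=[cv2.resize(i[max(q[1]-40,0):,max(q[0]-50,0):][:100,:100],(400,400),interpolation=cv2.INTER_CUBIC) for i,q in zip(im,P)]
    cv2.imwrite(f"pics/{n}.png",np.clip(np.hstack(cr)[...,::-1]*1.6,0,255).astype(np.uint8))
    print("t",robot.get_t())
def put(k,off=(0,0)):
    X,Y,_=S[k];X+=off[0];Y+=off[1];L=k[1]=="l";z=(.017 if L else .013)+.006
    robot.move_l([X,Y,z+.012],speed=.1);robot.hold(.2)
    hit=robot.move_l([X,Y,z-.003],speed=.015,until_force=4.)
    dz=robot.get_tcp_pos()[2]-z;print("hit",hit,"dz mm",dz*1000,"f",np.round(robot.get_force(),2))
    if not hit or abs(dz)>.003: print("STOPPED, not released");return
    robot.command_gripper(.8 if L else .6);robot.hold(.2)
    robot.move_l([X,Y,z+.115],speed=.15);print("t",robot.get_t())
E
python3 -c "
from h import *
go('rs','rs1')"
```

```text
rs yaws -270 -270
grip w 27.56111571192654 F 24.999974370002747
lifted w 27.651348087470854 f [ 0.69  0.24 -1.34]
t 7.175
```

View pics/rs1.png

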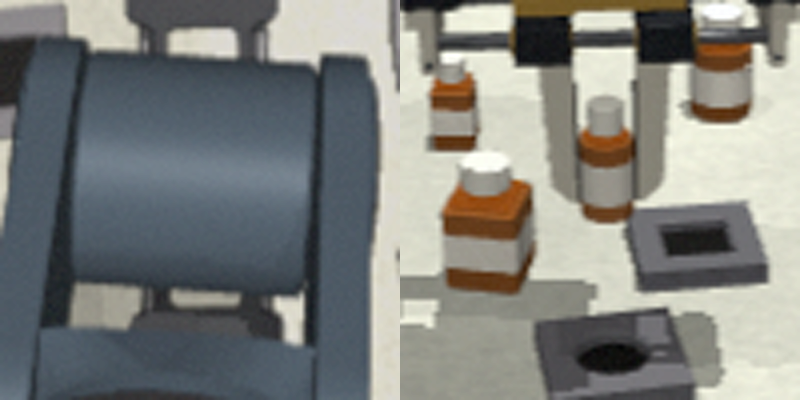

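The side view shows the small round bottle held upright above its holder (the top view is blocked by the wrist). I'll put it down.

```bash
python3 -c "
from h import *
put('rs')
go('ss','ss1')
i=[cams.snapshot(c) for c in('side',)][0]
p=project('side',[*S['rs'][:2],.03]).astype(int)
cv2.imwrite('pics/rs2.png',np.clip(cv2.resize(i[p[1]-70:p[1]+40,p[0]-60:p[0]+90],(750,550),interpolation=cv2.INTER_CUBIC)[...,::-1]*1.6,0,255).astype(np.uint8))"
```

```text
hit True dz mm -0.09326192555563634 f [-1.49 -0.78  6.18]
t 10.9
ss yaws -271 -266
grip w 28.47928486839893 F 24.26811974379234
lifted w 27.93561392461109 f [-0.86 -0.12 -0.31]
t 17.475
```

View pics/rs2.png

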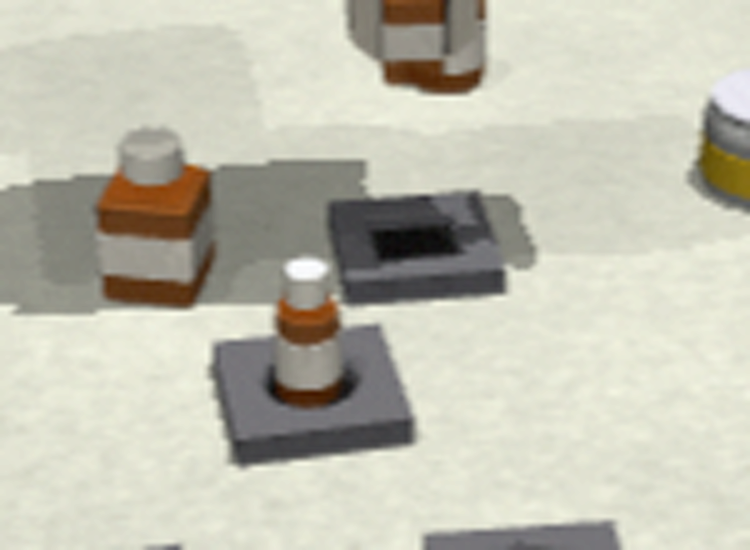

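The small round bottle stands on its recess floor, roughly central. Next I'll place the small square one and pick the large round one.

```bash
python3 -c "
from h import *
put('ss',(0,.001))
go('rl','rl1')
i=cams.snapshot('side')
cv2.imwrite('pics/rl2.png',np.clip(cv2.resize(i[100:310,200:420],(628,600),interpolation=cv2.INTER_CUBIC)[...,::-1]*1.6,0,255).astype(np.uint8))"
```

```text
hit True dz mm -0.08595638500244127 f [ 0.54 -0.45  4.45]
t 21.225
rl yaws -270 -270
grip w 43.47295713483443 F 25.000027120113373
lifted w 43.58724866958681 f [ 0.25 -0.03 -1.82]
t 28.2583
```

View pics/rl2.png

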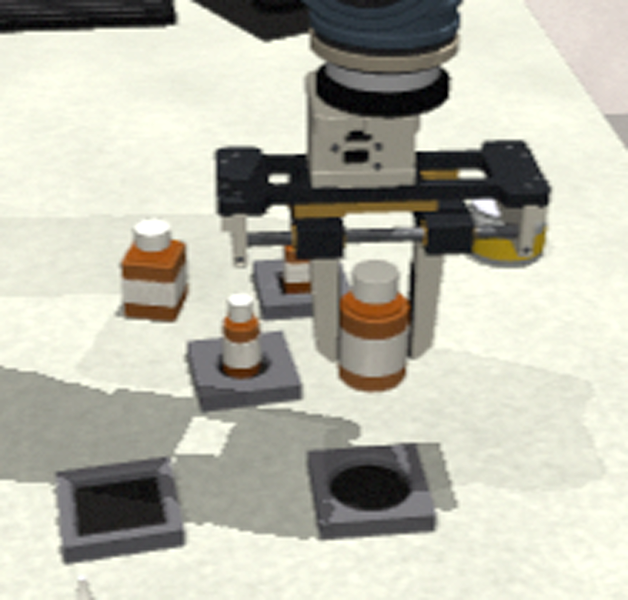

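The small square bottle is seated and the large round one is held upright above its holder. I'll finish the last two.

```bash
python3 -c "
from h import *
put('rl',(0,.001))
go('sl','sl1')
put('sl',(0,.001))
robot.move_ptp([.30,-.40,.25],robot.get_orientation())
a=cams.snapshot('top');b=cams.snapshot('side')
f=lambda i,w:cv2.resize(i,w,interpolation=cv2.INTER_CUBIC)
cv2.imwrite('pics/end.png',np.clip(np.vstack([f(a[130:320,200:480],(560,380))[:, :],f(b[130:350,200:480],(560,440))])[...,::-1][:600+220]*1.6,0,255).astype(np.uint8)[:820])
cv2.imwrite('pics/endt.png',np.clip(f(a[120:320,220:480],(780,600))[...,::-1]*1.6,0,255).astype(np.uint8))
cv2.imwrite('pics/ends.png',np.clip(f(b[140:350,200:480],(800,600))[...,::-1]*1.6,0,255).astype(np.uint8))"
```

```text
hit True dz mm -0.15025150404446644 f [-0.88  0.59  4.85]
t 32.0667
sl yaws 76 98
grip w 43.61719181770504 F 24.986624121665955
lifted w 43.94298926187154 f [ 0.26  1.08 -0.72]
t 38.3583
hit True dz mm -0.1479017965886134 f [-0.71 -0.02  4.54]
t 42.1083
```

View pics/endt.png

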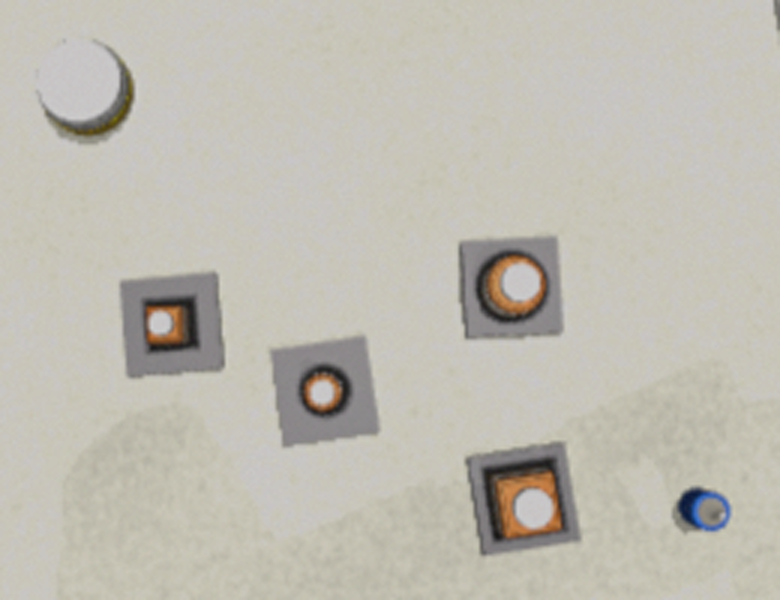

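View pics/ends.png

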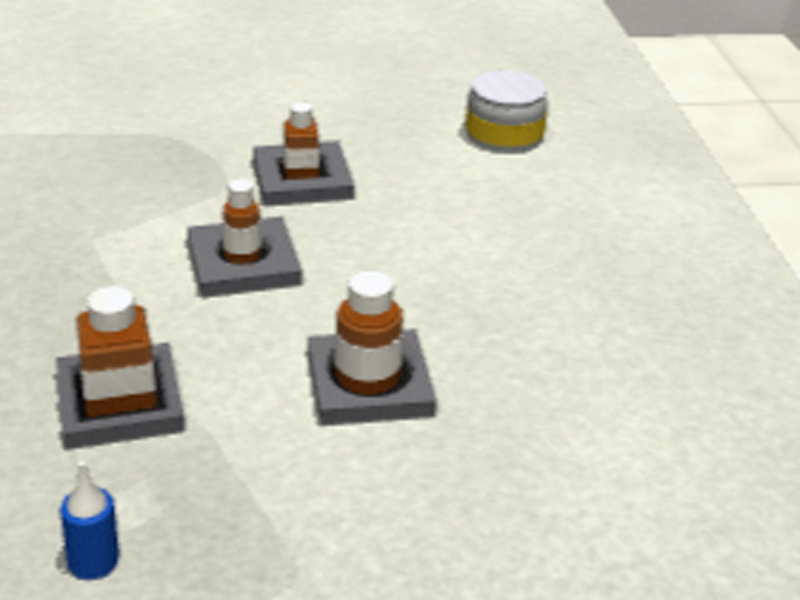

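Both views show all four bottles upright in the matching recesses, and the dropper and tin have not moved.

```bash
python3 -c "
from station import job
print(job.sign_off())"
```

```text
the job is handed in; nothing more can be done
None
```

All four amber bottles stand upright and released in their matching holders, with the dropper bottle and tin left where they were; I signed the job off at about 43 s on the robot's clock, and no verdict came back.

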